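# Put the chilli jar away in the condiment chest

### The job

Raise the lid of the condiment chest by its bar handle until its folding stay locks and holds it open by itself, and set the chilli jar down gently, upright, inside the chest. Then ease the stay's knee up and towards the chest's front, out of its lock, and fold it, so that the lid comes down gently and is fully shut. Go by feel: never force the lid or the stay, do not let the lid drop, and leave the other things where they stand.

Things in the scene. Friction and masses are not known exactly. Their poses are not given: they have to be found in the camera images.
- chest: fixed wooden condiment chest, open on top, 200 (its x) x 260 (its y) x 100 mm high, walls and floor 9 mm thick; origin: centre of its underside; its x points from the front (the handle side) to the hinge side, z up
- chest_floor (a point): the free standing place for the jar: on the chest's inner floor (9 mm above the table), at mid width (its y = 0), 50 mm from the chest's middle towards the front; axes as the chest's
- lid (a joint): angle of the chest's 14 mm thick, about 0.7 kg lid: 0 shut, growing as it opens upward about the axis of lid_hinge. An unlocked lid falls shut by its own weight. Locked on its stay it rests somewhere between 1.17 and 1.41 rad; this differs from chest to chest with the set length of the stay and must be found by feel
- lid_hinge (a point): middle of the hinge axis, at the top of the chest's far wall, 100 mm above the table; the axis runs along the chest's y; fixed; axes as the chest's
- handle (a point): middle of the lid's bar handle: a round steel bar 10 mm thick, 84 mm free between two arms, parallel to the hinge, 45 mm ahead of the lid's front edge, 245 mm from the hinge axis (and 7 mm above it when shut); moves and turns with the lid; its x axis points to the hinge
- stay_foot (a point): lower pivot of the folding stay, outside the chest's right (-y) side, 14 mm out from the wall, 30 mm above the table; axes as the chest's. The stay: two steel links in a plane parallel to that side, foot to knee 100 mm, knee to lid 93 to 108 mm (set by a screw). The foot is clamped in an upright slot and slips if the stiff or locked lid is forced with over about 12 N at its handle
- knee_bar (a point): grip point on a round steel bar, 12 mm thick, that sticks out 75 mm from the knee along the chest's -y, ball end 16 mm; the point lies on its axis, 50 mm out from the stay's plane. It circles the foot's axis at radius 100 mm: lid shut, low ahead of the foot (28 to 50 mm high); locked, above the foot. Moving it up and forward (2 to 5 N) unlocks; then the lid's weight folds it and must be held back
- jar: the chilli jar: loose squat round amber glass jar with a steel screw cap, 44 mm wide, 70 mm high, about 160 g; origin: centre of its underside, z up
- mill: bystander: dark wooden pepper mill, 50 mm wide, 130 mm high, beside the jar; origin under its centre
- shaker: bystander: white ceramic salt shaker, 42 mm wide, 90 mm high, beside the jar; origin under its centre
- tin: bystander: steel spice tin, 54 mm wide, 65 mm high, standing in the chest's back left corner; origin under its centre
- dip_dish: bystander: small white dip dish, 68 mm wide, 30 mm high, standing in the chest's back right corner; origin under its centre
- soup_bowl: bystander: white soup bowl, 150 mm wide, 60 mm high; origin under its centre
- tumbler: bystander: drinking glass, 72 mm wide, 110 mm high; origin under its centre
- spoon: bystander: steel serving spoon lying behind the chest
- lid_pivot (a point): upper pivot of the stay, on the lid's side edge 120 mm from the hinge. When the two links come in line (lid at 1.23 to 1.48 rad) the lid goes stiff and rises no farther; the knee then sags by itself 0.4 rad past the line, towards the hinge, against a stop. Let back down 0.04 to 0.08 rad the lid rests on it, locked
Not all that is in view belongs to the job. Leave any green or purple look-alike of the jar alone.

How it is judged:
By the outcome, as a careful person would: the job done as asked, in the order asked, and still so for the second after the job is handed in, with the robot touching nothing.
It also fails if it takes over 72 s, if anything falls off the work surface, if the arm or the gripper's body presses on something with over 40 N, if the wrist force passes 120 N, or if a joint passes its speed limit or range.

### The arm

A 6-joint arm with a two-finger parallel gripper is mounted at the origin on the work surface. World frame = base frame: x ahead of the robot, y to its left, z up, the work surface at z = 0. Lengths are in m, angles in rad, forces in N, time in s.
With the tool pointing down it reaches from about 0.25 to 0.775 m from the base axis. Payload 8.9 kg.
Tool frame: the origin (TCP) lies between the finger pads; the fingertips stand 11 mm ahead of it and the grasp point (between the pads) lies 8 mm behind it; z points along the fingers, y is the line along which they close (so a half turn about z gives the same grasp; the last joint's range is limited). The gripper opens to 85 mm and grips with 20 to 120 N. Pads are 22 mm wide; open, the fingers measure 114 mm over their backs; the gripper's body (76 mm by 85 mm) begins 54 mm behind the grasp point. The pads swing forward as they close: fully open they stand 13 mm farther back than shut.
Start: joints at [1.171, 0.291, -0.153, 1.127, 0, 1.431], TCP at [0.135, 0.507, 0.242] pointing down, gripper open.
Joint ranges: [-2.52, 2.52], [-0.91, 1.74], [-1.3, 1.37], [-1.96, 2.02], [-1.52, 1.47], [-3.14, 3.14]. Speed limits (rad/s): [2.22, 2.22, 2.79, 3.14, 3.14, 3.14].

### API

Orientations are given as a unit quaternion [w, x, y, z].
In Python, from bench import r gives the robot as it stands.
- The arm moves only by the tool play_rows, never from a script. Its arguments are lists of equal length, an entry for each row: "xyz": the shift along the tool's x, y, z in m, a list of three; "yaw": the turn about the tool's z in rad. A call has 1 to 10 rows; each row is the pose to reach, as a shift and turn from the pose commanded when the call began, along the tool's axes at that moment; what a row does not reach only later rows make up. A row lasts 1/12 s, in which the tool goes at most 41.7 mm and 7.16 degrees, less where a joint would pass 70% of its speed; a pose out of reach is approached as far as the arm can. A call with a gripper value outside its range is refused whole. "claw" is the closure in counts, from 0 (fully open) to 255 (shut), set as the call begins (left out, the last holds). The fingers move at their own pace and stop on an object; "squeeze" is the grip in N (left out, the last holds). Time passes only in rows, so rows that repeat a pose let the fingers close. It gives the time, the measured TCP pose, the force, the opening and the grip force at its end, in the units of the state.
- r.get_obs(): the state, without advancing time (a new reading comes with each control period).
- r.snapshot(name): name is "scene" or "top" or "wrist"; returns a dict with "image" (480x640x3 uint8, blue, green, red), "fovy" (degrees; the focal length in pixels is half the picture's height over the tangent of half this angle, whatever the lens; pixels are square), "cx", "cy" (the principal point, pixels), "eye" and "orientation" of the camera in the world. Camera axes: x right, y down, z forward; pixel columns grow to the right and rows downward; lengths in m; the calibration is good to about 2 mm. A picture is of the moment at which its call begins. There is no depth.
- r.finish_job(): hands the job in; it is judged then, once.
The state is a dict: "time": time; "joints": joint angles; "qd": joint speeds; "joint_efforts": joint torques, N m; "tool_pos": TCP position; "tcp_rot": TCP orientation; "ft_force": force on the tool from outside, world axes, zero at the start; "ft_torque": the same for the moment, N m; "grip_width": opening from 0.0 (shut) to 1.0 (fully open); "finger_force": force on a finger pad.
Only numpy, scipy, OpenCV 4.12 (cv2) and the standard library are available. Lean on these libraries where they do the work, as an engineer would, in place of code of your own. Each camera call takes 0.05 s, during which the arm holds its last target. There are 200 camera calls.

## Working session

There is one attempt and no reset: what is moved stays moved. The work goes in short steps, Python scripts to look and compute and a tool call to move; the robot and the scene stay as the last step left them, time stands still between calls to the robot, and variables do not carry over. Pictures are saved under pics/ and viewed, at most 10 in all, crops included, and the job is handed in when it is done.

Besides the shell and the picture viewer there is one more tool, called after "Call:" as name(argument=value, ...), one argument or row to a line, values as JSON. play_rows: Moves the arm, as the interface text tells. Its arguments: {"type":"object","properties":{"xyz":{"type":"array"},"yaw":{"type":"array"},"claw":{"type":"number"},"squeeze":{"type":"number"}},"required":["xyz","yaw"]}

```bash
ls; mkdir -p pics; cat > h.py <<'E'
import numpy as np,cv2,pickle
from scipy.spatial.transform import Rotation as R
def q2R(q): return R.from_quat([q[1],q[2],q[3],q[0]]).as_matrix()
def snap(n,save):
    from bench import r
    s=r.snapshot(n); cv2.imwrite('pics/%s.png'%save,s['image']); pickle.dump(s,open('pics/%s.pkl'%save,'wb')); return s
def load(n): return pickle.load(open('pics/%s.pkl'%n,'rb'))
def ray(s,u,v):
    f=240/np.tan(np.radians(s['fovy'])/2)
    return np.array(s['eye']),q2R(s['orientation'])@np.array([(u-s['cx'])/f,(v-s['cy'])/f,1])
def plane(s,u,v,z):
    e,d=ray(s,u,v); return e+d*(z-e[2])/d[2]
def proj(s,p):
    f=240/np.tan(np.radians(s['fovy'])/2)
    c=q2R(s['orientation']).T@(np.array(p)-np.array(s['eye'])); return c[0]/c[2]*f+s['cx'],c[1]/c[2]*f+s['cy']
E
python3 - <<'E'
from h import *
from bench import r
for n in ('scene','top'):
    s=snap(n,n+'0'); print(n,s['fovy'],s['cx'],s['cy'],s['eye'],s['orientation'],s['image'].shape)
o=r.get_obs(); print(o)
E
```

```text
pics
scene 42.07771733255898 320.36062311169127 240.4170248804109 [ 1.09448304 -0.60500814  0.76680497] [-0.42015627  0.8529124   0.28066115 -0.13129535] (480, 640, 3)
top 54.547575926111726 316.23871692939116 243.05110874006354 [0.50467067 0.12568699 0.92913688] [ 0.02056594 -0.70294031  0.70980972 -0.04027569] (480, 640, 3)
{'time': 0.1, 'joints': array([ 1.17068619e+00,  2.91228384e-01, -1.54041690e-01,  1.12668267e+00,
        4.72428166e-05,  1.43148543e+00]), 'qd': array([ 0.0006245 , -0.00060336,  0.0009338 ,  0.00038817, -0.00030222,
       -0.00087976]), 'joint_efforts': array([ 1.50387670e-03, -5.37982213e+01,  3.31916356e+01,  9.42863437e-03,
       -1.39645072e-04, -2.09476852e-06]), 'tool_pos': array([0.13521588, 0.50690895, 0.24179083]), 'tcp_rot': array([-1.76833061e-04,  1.30030371e-01,  9.91509843e-01, -5.51013185e-04]), 'ft_force': array([-0.6077844 ,  0.42314666, -0.54727559]), 'ft_torque': array([-0.0338391 , -0.00031016,  0.03983479]), 'finger_force': 0.0, 'grip_width': 1.0021218388515698}
```

View pics/scene0.png

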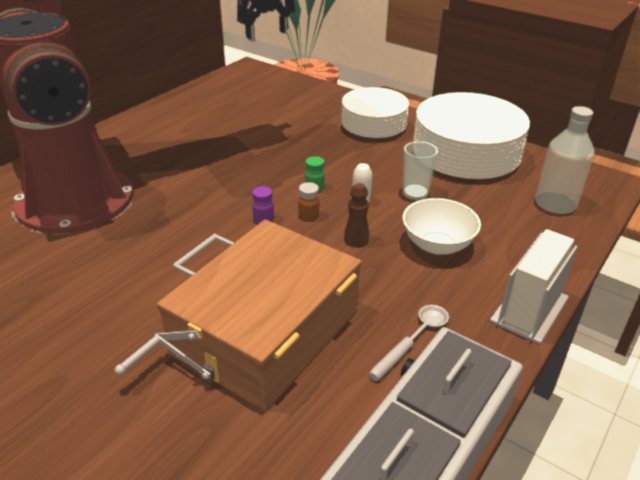

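View pics/top0.png

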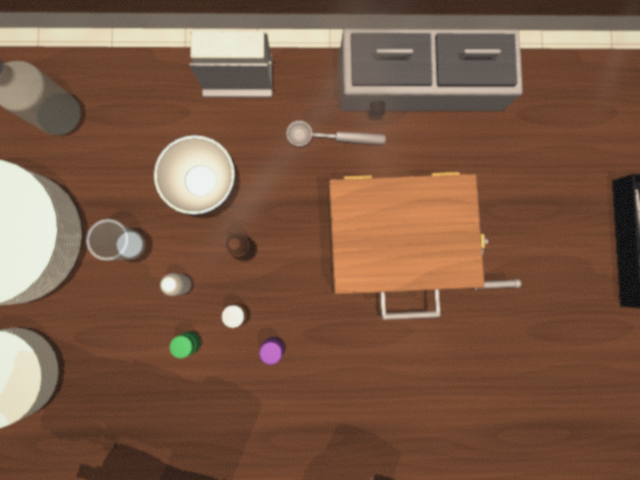

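The scene shows the shut chest, its handle (top px 410,317) and the knee bar (top px 500,284). Jar candidates in the top view are the steel cap over amber glass at (233,316), which is (308,200) in the scene view, the green one at (182,346) and the purple one at (271,351). By the description I choose (233,316).

```bash
python3 - <<'E'
from h import *
t=load('top0');s=load('scene0')
P=lambda u,v,z:plane(t,u,v,z).round(4)
hsv=cv2.cvtColor(t['image'],cv2.COLOR_BGR2HSV)
m=cv2.inRange(hsv,(5,100,125),(20,255,255)); m[:150]=0;m[:,:300]=0
m=cv2.morphologyEx(m,cv2.MORPH_OPEN,np.ones((5,5)))
c=max(cv2.findContours(m,0,2)[0],key=cv2.contourArea); 
ap=cv2.approxPolyDP(c,8,True)[:,0]; print(ap)
for a in ap: print(P(*a,0.114))
rc=cv2.minAreaRect(c);print(rc)
print('handle bar',P(383,317,.107),P(438,315,.107))
print('knee bar ball',P(518,284,.04),P(480,285,.04))
for n,u,v,z in(('jar',233,316,.07),('mill',238,245,.13),('shaker',172,285,.09),('green',182,346,.07),('purple',271,351,.07)): print(n,P(u,v,z))
p=plane(t,233,316,.07);print(proj(s,p),proj(t,p))
# knee triangulation: scene ball (121,369)
e1,d1=ray(t,518,284);e2,d2=ray(s,121,369)
A=np.stack([d1,-d2],1);k=np.linalg.lstsq(A,e2-e1,rcond=None)[0];print('ball',e1+k[0]*d1,e2+k[1]*d2)
a=cv2.resize(t['image'][290:380,150:300],None,fx=4,fy=4,interpolation=2)
b=cv2.resize(s['image'][310:410,100:260],None,fx=4,fy=4,interpolation=2)
h=max(len(a),len(b));W=np.zeros((600,640,3),np.uint8)
W[:280,:]=np.pad(cv2.resize(a,None,fx=.75,fy=.75),((0,10),(0,190),(0,0))); 
W[280:580,:480]=cv2.resize(b,(480,300))
cv2.imwrite('pics/c1.png',W)
E
```

```text
[[477 174]
 [330 179]
 [334 293]
 [483 288]]
[ 0.6971 -0.188   0.114 ]
[0.6892 0.0768 0.114 ]
[0.4872 0.0725 0.114 ]
[ 0.493  -0.1903  0.114 ]
((406.5610656738281, 231.7530975341797), (119.80876159667969, 151.35662841796875), 87.20729064941406)
handle bar [ 0.4442 -0.0135  0.107 ] [ 0.4464 -0.1109  0.107 ]
knee bar ball [ 0.4988 -0.2874  0.04  ] [ 0.4977 -0.2134  0.04  ]
jar [0.4468 0.2543 0.07  ]
mill [0.5713 0.2373 0.13  ]
shaker [0.5042 0.3597 0.09  ]
green [0.3943 0.3456 0.07  ]
purple [0.3831 0.1854 0.07  ]
(np.float64(307.9402716096849), np.float64(187.45775131367031)) (np.float64(233.00000000000006), np.float64(316.0))
ball [ 0.4988744  -0.28250607  0.05063603] [ 0.50292788 -0.27890021  0.04893383]
```

View pics/c1.png

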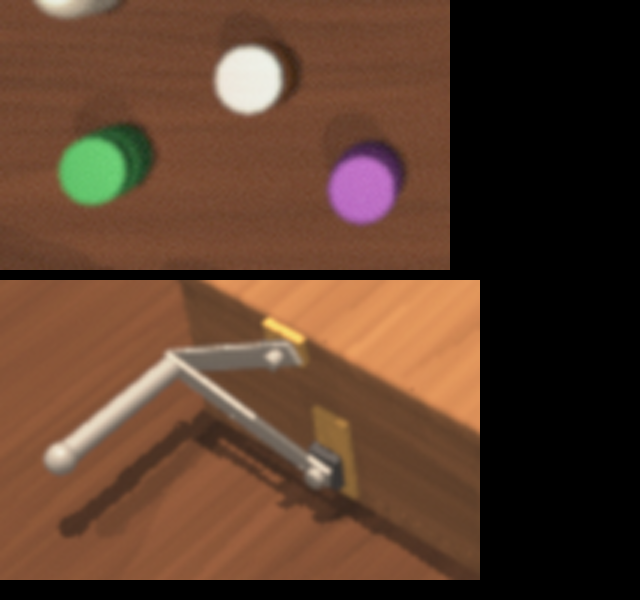

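The crop shows the middle jar (steel cap, amber below) at top px (233,316), between the green and purple ones. It also shows the stay's foot, knee and ball clearly, with the foot near scene px (206,374).

Call:
play_rows(
  xyz=[
    [-0.027,-0.028,0],
    [-0.054,-0.056,0],
    [-0.081,-0.084,0],
    [-0.108,-0.112,0],
    [-0.135,-0.14,0],
    [-0.162,-0.168,0],
    [-0.189,-0.196,0],
    [-0.216,-0.224,0],
    [-0.243,-0.252,0],
    [-0.27,-0.28,0],
  ],
  yaw=[0.12,0.24,0.36,0.48,0.6,0.72,0.84,0.96,1.08,1.2],
  claw=165,
  squeeze=20,
)

```text
time: 0.93
tool_pos: [0.3243, 0.1653, 0.2423]
tcp_rot: [0.0, 0.669, 0.743, 0.0]
ft_force: [0.8, 0.1, 0.4]
grip_width: 0.355
finger_force: 0.0
```

```bash
cat >> h.py <<'E'
yaw=0.022; C=np.array([.5916,-.0573,0])
def cw(p): # chest->world
    c,s=np.cos(yaw),np.sin(yaw); return C+np.array([c*p[0]-s*p[1],s*p[0]+c*p[1],p[2]])
def wc(p):
    d=np.array(p)-C;c,s=np.cos(yaw),np.sin(yaw); return np.array([c*d[0]+s*d[1],-s*d[0]+c*d[1],d[2]])
def go(target,heading=None):
    "tool-frame shift to put TCP at world target; yaw to bring tool y to heading"
    from bench import r
    o=r.get_obs(); M=q2R(o['tcp_rot']); h=np.arctan2(M[1,1],M[0,1])
    print('shift',(M.T@(np.array(target)-o['tool_pos'])).round(4),'yaw',None if heading is None else round((h-heading+np.pi)%(2*np.pi)-np.pi,3),'pos',o['tool_pos'].round(4),'head',round(h,3),'F',o['ft_force'].round(2),'g',round(o['grip_width'],3),round(o['finger_force'],1),'t',round(o['time'],2))
E
python3 - <<'E'
from h import *
s=load('scene0')
e,d=ray(s,206,374); ec=wc(e); c,sn=np.cos(yaw),np.sin(yaw); dc=np.array([c*d[0]+sn*d[1],-sn*d[0]+c*d[1],d[2]])
print('foot chest frame',ec+dc*(-.150-ec[1])/dc[1])
for u,v in((156,337),(191,336)):
    print(u,v,ec+dc*0 if 0 else None)
    e,d=ray(s,u,v); dc=np.array([c*d[0]+sn*d[1],-sn*d[0]+c*d[1],d[2]]); print(ec+dc*(-.147-ec[1])/dc[1])
print('handle',cw([-.145,0,.107]))
go(cw([-.145,0,.2]),.022)
E
```

```text
foot chest frame [ 0.01027539 -0.15        0.04178942]
156 337 None
[-0.0958973  -0.147       0.05295253]
191 336 None
[-0.01304285 -0.147       0.10582745]
handle [ 0.44663509 -0.06048974  0.107     ]
shift [-0.2373  0.0981  0.0423] yaw 0.082 pos [0.3243 0.1653 0.2423] head 0.104 F [0.79 0.1  0.38] g 0.355 0.0 t 0.93
```

Call:
play_rows(
  xyz=[
    [-0.034,0.014,0.006],
    [-0.068,0.028,0.012],
    [-0.102,0.042,0.018],
    [-0.136,0.056,0.024],
    [-0.17,0.07,0.03],
    [-0.204,0.084,0.036],
    [-0.237,0.098,0.042],
    [-0.237,0.098,0.042],
    [-0.237,0.098,0.042],
  ],
  yaw=[0.08,0.082,0.082,0.082,0.082,0.082,0.082,0.082,0.082],
)

```text
time: 1.68
tool_pos: [0.4475, -0.0591, 0.1995]
tcp_rot: [-0.001, 0.698, 0.716, -0.0]
ft_force: [0.3, 0.4, -0.6]
grip_width: 0.355
finger_force: 0.0
```

```bash
python3 - <<'E'
from h import *
s=snap('wrist','w1'); t=snap('top','t1')
go(cw([-.145,0,.099]),.022)
for y in(-.042,0,.042): print(proj(s,cw([-.145,y,.107])))
E
```

```text
shift [-0.0032 -0.0002  0.101 ] yaw 0.006 pos [ 0.4468 -0.0574  0.2   ] head 0.028 F [ 0.27  0.81 -0.3 ] g 0.353 0.0 t 1.78
(np.float64(314.47231609071594), np.float64(314.08423755461456))
(np.float64(314.7532478074043), np.float64(247.61695039618897))
(np.float64(315.06746975459015), np.float64(173.27333180698488))
```

View pics/w1.png

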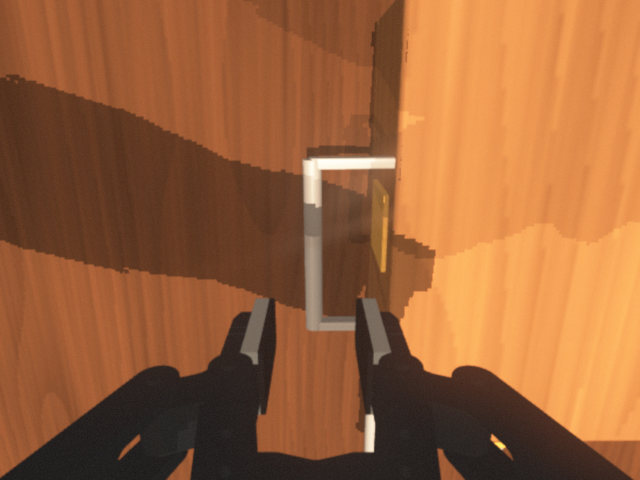

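The wrist view shows the handle bar at column 313, rows 160–330. The prediction was column 314, centre row 247, so the chest pose is good. Next I descend and grip.

Call:
play_rows(
  xyz=[
    [-0.003,0,0.018],
    [-0.003,0,0.036],
    [-0.003,0,0.054],
    [-0.003,0,0.07],
    [-0.003,0,0.084],
    [-0.003,0,0.094],
    [-0.003,0,0.101],
    [-0.003,0,0.101],
    [-0.003,0,0.101],
  ],
  yaw=[0,0.006,0.006,0.006,0.006,0.006,0.006,0.006,0.006],
)

```text
time: 2.53
tool_pos: [0.4473, -0.0601, 0.0996]
tcp_rot: [-0.0, 0.699, 0.715, -0.0]
ft_force: [-0.0, -0.2, -0.1]
grip_width: 0.356
finger_force: 0.0
```

Call:
play_rows(
  xyz=[
    [0,0,0],
    [0,0,0],
    [0,0,0],
    [0,0,0],
    [0,0,0],
    [0,0,0],
  ],
  yaw=[0,0,0,0,0,0],
  claw=255,
  squeeze=25,
)

```text
time: 3.03
tool_pos: [0.4462, -0.0606, 0.0999]
tcp_rot: [-0.001, 0.699, 0.715, -0.001]
ft_force: [-7.6, -0.3, 8.9]
grip_width: 0.105
finger_force: 25.1
```

```bash
python3 - <<'E'
from h import *
from bench import r
go(cw([-.145,0,.099]),.022)
a=np.arange(0,1.5,.1); 
for t in np.arange(0,1.6,.1): 
  p=lambda t: np.array([.245*np.cos(t+.0286),.245*np.sin(t+.0286)])
  print(round(t,2),(p(0)-p(t)).round(4)*[1,-1])
E
```

```text
shift [0.0001 0.0005 0.0009] yaw 0.0 pos [ 0.4462 -0.0606  0.0999] head 0.022 F [-7.58 -0.34  8.89] g 0.105 25.1 t 3.03
0.0 [ 0. -0.]
0.1 [0.0019 0.0244]
0.2 [0.0063 0.0485]
0.3 [0.013  0.0721]
0.4 [0.0221 0.0948]
0.5 [0.0333 0.1166]
0.6 [0.0467 0.1371]
0.7 [0.0621 0.1561]
0.8 [0.0793 0.1736]
0.9 [0.0982 0.1892]
1.0 [0.1185 0.2029]
1.1 [0.1401 0.2144]
1.2 [0.1627 0.2238]
1.3 [0.1861 0.2308]
1.4 [0.2102 0.2355]
1.5 [0.2346 0.2378]
```

Call:
play_rows(
  xyz=[
    [0,-0.0005,-0.004],
    [0,0,-0.012],
    [0,0.001,-0.0244],
    [0,0.003,-0.0366],
    [0,0.0058,-0.0485],
    [0,0.0088,-0.0604],
    [0,0.0125,-0.0721],
    [0,0.0125,-0.0721],
  ],
  yaw=[0,0,0,0,0,0,0,0],
)

```text
time: 3.7
tool_pos: [0.4592, -0.0602, 0.1734]
tcp_rot: [-0.001, 0.699, 0.715, -0.001]
ft_force: [-7.8, -0.3, -1.0]
grip_width: 0.105
finger_force: 24.8
```

```bash
cat >> h.py <<'E'
def lid():
    from bench import r
    o=r.get_obs(); g=o['tool_pos']+[0,0,.008]; d=g-cw([.1,0,.1]); x=-(d[0]*np.cos(yaw)+d[1]*np.sin(yaw)); 
    th=np.arctan2(d[2],x)-.0286; F=o['ft_force']
    print('rad',np.hypot(x,d[2]).round(4),'theta',round(th,3),'F',F.round(1),'radial out',round(-F[0]*np.cos(th)+F[2]*np.sin(th),1),'tang up',round(F[0]*np.sin(th)+F[2]*np.cos(th),1))
E
python3 -c "
from h import *
lid()"
```

```text
rad 0.2463 theta 0.308 F [-7.8 -0.3 -1. ] radial out 7.2 tang up -3.3
```

Call:
play_rows(
  xyz=[
    [0,0.0025,-0.0115],
    [0,0.008,-0.0228],
    [0,0.0135,-0.0338],
    [0,0.0193,-0.0447],
    [0,0.0257,-0.0551],
    [0,0.0325,-0.0652],
    [0,0.0401,-0.0748],
    [0,0.0479,-0.0842],
    [0,0.0563,-0.0931],
    [0,0.0651,-0.1017],
  ],
  yaw=[0,0,0,0,0,0,0,0,0,0],
)

```text
time: 4.53
tool_pos: [0.5227, -0.058, 0.2746]
tcp_rot: [-0.002, 0.699, 0.715, -0.001]
ft_force: [-12.6, 4.0, 9.0]
grip_width: 0.106
finger_force: 25.3
```

```bash
python3 -c "
from h import *
lid()"
```

```text
rad 0.2487 theta 0.796 F [-12.6   4.    9. ] radial out 15.2 tang up -2.7
```

Call:
play_rows(
  xyz=[
    [0.001,-0.001,-0.0011],
    [0.001,0.0035,-0.0051],
    [0.001,0.0082,-0.009],
    [0.001,0.0131,-0.0126],
    [0.001,0.018,-0.0169],
    [0.001,0.0282,-0.0237],
    [0.001,0.0383,-0.0306],
    [0.001,0.049,-0.0364],
    [0.001,0.0598,-0.0421],
    [0.001,0.0598,-0.0421],
  ],
  yaw=[0,0,0,0,0,0,0,0,0,0],
)

```text
time: 5.37
tool_pos: [0.5862, -0.0558, 0.3176]
tcp_rot: [0.001, 0.699, 0.715, 0.001]
ft_force: [-6.3, 4.4, 9.9]
grip_width: 0.102
finger_force: 26.6
```

```bash
python3 -c "
from h import *
lid()"
```

```text
rad 0.249 theta 1.105 F [-6.3  4.4  9.9] radial out 11.7 tang up -1.1
```

Call:
play_rows(
  xyz=[
    [0.0005,-0.0006,-0.0014],
    [0.0005,0.005,-0.004],
    [0.0005,0.0108,-0.0065],
    [0.0005,0.0165,-0.0088],
    [0.0005,0.022,-0.0108],
    [0.0005,0.022,-0.0108],
  ],
  yaw=[0,0,0,0,0,0],
)

```text
time: 5.87
tool_pos: [0.6081, -0.0552, 0.3269]
tcp_rot: [0.0, 0.699, 0.715, 0.001]
ft_force: [-2.5, 4.9, 2.6]
grip_width: 0.106
finger_force: 26.5
```

```bash
python3 -c "
from h import *
lid()
snap('scene','s2')"
```

```text
rad 0.2493 theta 1.201 F [-2.5  4.9  2.6] radial out 3.3 tang up -1.4
```

View pics/s2.png

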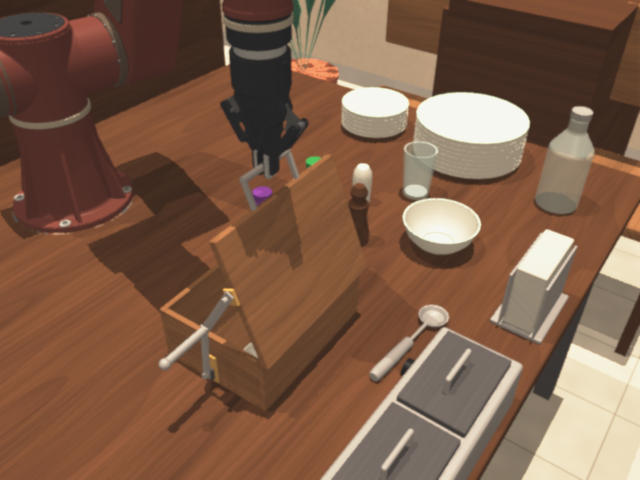

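The lid is at about 1.2 rad. The knee (px 205,330) is still bent forward, close to in line. I go on in small steps.

Call:
play_rows(
  xyz=[
    [0.0005,0.003,-0.001],
    [0.0005,0.006,-0.002],
    [0.0005,0.009,-0.0029],
    [0.0005,0.012,-0.0037],
    [0.0005,0.012,-0.0037],
  ],
  yaw=[0,0,0,0,0],
)

```text
time: 6.33
tool_pos: [0.6198, -0.0547, 0.3306]
tcp_rot: [0.001, 0.699, 0.715, 0.001]
ft_force: [-3.1, 4.4, 5.6]
grip_width: 0.1
finger_force: 27.0
```

```bash
python3 -c "
from h import *
lid()"
```

```text
rad 0.2491 theta 1.25 F [-3.1  4.4  5.6] radial out 6.3 tang up -1.2
```

Call:
play_rows(
  xyz=[
    [0.0005,0.003,-0.0012],
    [0.0005,0.006,-0.0021],
    [0.0005,0.009,-0.0029],
    [0.0005,0.012,-0.0036],
    [0.0005,0.012,-0.0036],
  ],
  yaw=[0,0,0,0,0],
)

```text
time: 6.75
tool_pos: [0.6285, -0.0545, 0.3331]
tcp_rot: [-0.002, 0.699, 0.715, -0.002]
ft_force: [-16.3, 1.8, 7.4]
grip_width: 0.104
finger_force: 27.3
```

```bash
python3 -c "
from h import *
lid()"
```

```text
rad 0.2492 theta 1.286 F [-16.3   1.8   7.4] radial out 11.6 tang up -13.5
```

Stiffness is reached at about 1.28 rad, so I ease back at once.

Call:
play_rows(
  xyz=[
    [0,-0.0025,0.0006],
    [0,-0.0025,0.0006],
    [0,-0.0025,0.0006],
    [0,-0.0025,0.0006],
    [0,-0.0025,0.0006],
  ],
  yaw=[0,0,0,0,0],
)

```text
time: 7.17
tool_pos: [0.6273, -0.0545, 0.3328]
tcp_rot: [-0.001, 0.699, 0.715, -0.001]
ft_force: [-8.2, 1.8, 4.7]
grip_width: 0.1
finger_force: 26.9
```

```bash
python3 -c "
from h import *
lid()
s=snap('scene','s3'); cv2.imwrite('pics/c3.png',cv2.resize(s['image'][260:410,140:340],None,fx=3,fy=3,interpolation=2))"
```

```text
rad 0.2492 theta 1.281 F [-8.2  1.8  4.7] radial out 6.9 tang up -6.5
```

View pics/c3.png

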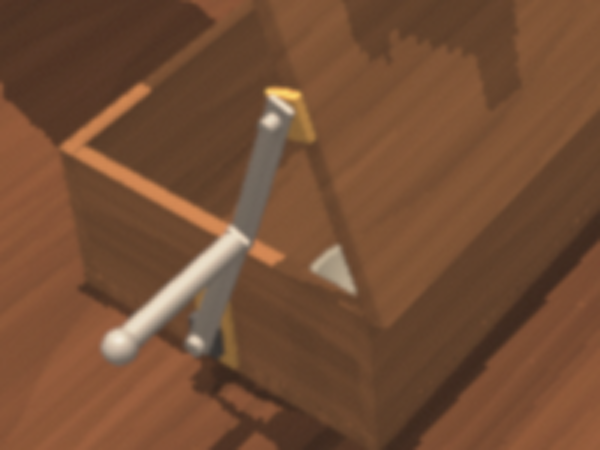

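The links look in line, with the knee (238,240) just past the foot–pivot line on the hinge side. I let the lid down slowly so the knee can sag.

Call:
play_rows(
  xyz=[
    [0,-0.0012,0.0],
    [0,-0.0025,0.0003],
    [0,-0.0025,0.0003],
    [0,-0.0025,0.0003],
    [0,-0.0035,0.0006],
    [0,-0.0045,0.0009],
    [0,-0.0055,0.0012],
    [0,-0.0055,0.0012],
  ],
  yaw=[0,0,0,0,0,0,0,0],
)

```text
time: 7.88
tool_pos: [0.6228, -0.0546, 0.3316]
tcp_rot: [0.0, 0.699, 0.715, -0.0]
ft_force: [-2.7, -0.1, 3.8]
grip_width: 0.101
finger_force: 26.8
```

```bash
python3 -c "
from h import *
lid()
s=snap('scene','s4'); cv2.imwrite('pics/c4.png',cv2.resize(s['image'][260:410,140:340],None,fx=3,fy=3,interpolation=2))"
```

```text
rad 0.2492 theta 1.263 F [-2.7 -0.1  3.8] radial out 4.4 tang up -1.4
```

View pics/c4.png

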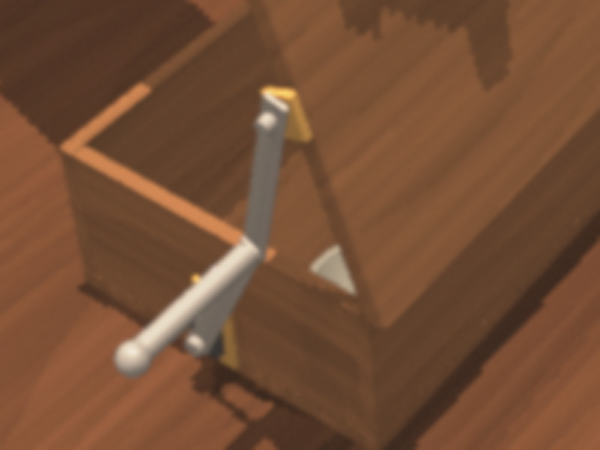

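The knee has sagged past the line towards the hinge, now at (255,250). I ease the lid down onto the stop.

Call:
play_rows(
  xyz=[
    [0,-0.0015,0.0002],
    [0,-0.003,0.0006],
    [0,-0.0045,0.001],
    [0,-0.006,0.0015],
    [0,-0.006,0.0015],
  ],
  yaw=[0,0,0,0,0],
)

```text
time: 8.35
tool_pos: [0.6166, -0.0548, 0.3298]
tcp_rot: [0.0, 0.699, 0.715, -0.0]
ft_force: [-1.4, -3.2, -1.4]
grip_width: 0.1
finger_force: 26.4
```

```bash
python3 -c "
from h import *
lid()"
```

```text
rad 0.2493 theta 1.237 F [-1.4 -3.2 -1.4] radial out -0.8 tang up -1.8
```

Call:
play_rows(
  xyz=[
    [0,-0.0015,0.0004],
    [0,-0.003,0.0009],
    [0,-0.0045,0.0014],
    [0,-0.0045,0.0014],
  ],
  yaw=[0,0,0,0],
)

```text
time: 8.68
tool_pos: [0.6127, -0.0549, 0.3285]
tcp_rot: [0.001, 0.699, 0.715, 0.0]
ft_force: [1.6, -4.9, -2.7]
grip_width: 0.106
finger_force: 26.2
```

```bash
python3 -c "
from h import *
lid()"
```

```text
rad 0.2493 theta 1.22 F [ 1.6 -4.9 -2.7] radial out -3.1 tang up 0.5
```

Call:
play_rows(
  xyz=[
    [0,-0.0008,0.0001],
    [0,-0.0008,0.0001],
    [0,-0.0008,0.0001],
  ],
  yaw=[0,0,0],
)

```text
time: 8.93
tool_pos: [0.6123, -0.0549, 0.3284]
tcp_rot: [0.001, 0.699, 0.715, 0.0]
ft_force: [3.6, -4.5, -2.7]
grip_width: 0.102
finger_force: 26.1
```

```bash
python3 -c "
from h import *
lid()"
```

```text
rad 0.2493 theta 1.219 F [ 3.6 -4.5 -2.7] radial out -3.8 tang up 2.4
```

The lid is now supported by the stay at about 1.22 rad: the tangential force has reversed. I release and rise.

Call:
play_rows(
  xyz=[
    [0,0.0004,0.0],
    [0,0.0004,0.0],
    [0,0.0004,0.0],
    [0,0.0004,0.0],
    [0,0,-0.01],
    [0,0,-0.03],
    [0,0,-0.06],
    [0,0,-0.07],
    [0,0,-0.07],
  ],
  yaw=[0,0,0,0,0,0,0,0,0],
  claw=165,
)

```text
time: 9.68
tool_pos: [0.6124, -0.0545, 0.4014]
tcp_rot: [0.002, 0.699, 0.715, 0.001]
ft_force: [1.4, 1.1, 0.6]
grip_width: 0.352
finger_force: 0.0
```

```bash
python3 - <<'E'
from h import *
s=snap('scene','s5'); t=snap('top','t5')
a=load('s4'); 
b=np.hstack([cv2.resize(s['image'][200:410,140:380],None,fx=2,fy=2),cv2.resize(t['image'][150:360,310:470],None,fx=2,fy=2)]); cv2.imwrite('pics/c5.png',b); print(b.shape)
go([.4468,.2543,.2],1.592)
E
```

```text
(420, 800, 3)
shift [ 0.3123 -0.1581  0.1982] yaw -1.57 pos [ 0.6117 -0.0545  0.3982] head 0.022 F [ 0.14 -0.45 -0.33] g 0.354 0.0 t 9.78
```

View pics/c5.png

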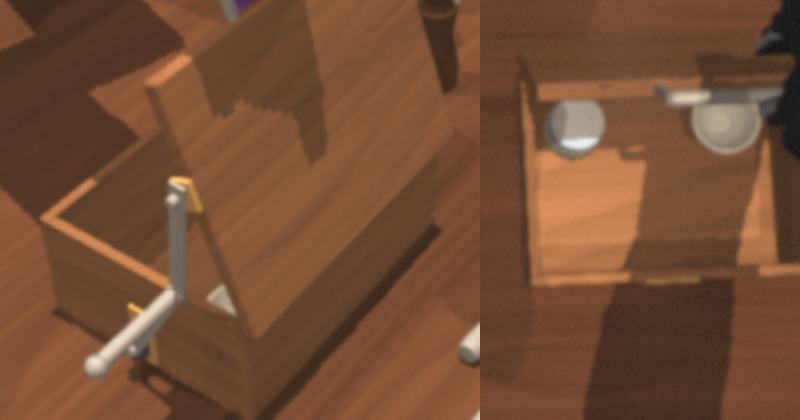

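The lid stands on its locked stay (knee past the line, lid held with the gripper clear). The dish and tin sit at the back of the chest, and the front middle is free. Now the jar.

Call:
play_rows(
  xyz=[
    [0.031,-0.016,0],
    [0.062,-0.032,0],
    [0.094,-0.047,0],
    [0.125,-0.063,0],
    [0.156,-0.079,0.01],
    [0.187,-0.095,0.025],
    [0.218,-0.111,0.04],
    [0.25,-0.126,0.055],
    [0.281,-0.142,0.07],
    [0.312,-0.158,0.085],
  ],
  yaw=[-0.12,-0.24,-0.36,-0.48,-0.6,-0.72,-0.84,-0.96,-1.08,-1.2],
  claw=76,
)

```text
time: 10.62
tool_pos: [0.4447, 0.2549, 0.3115]
tcp_rot: [-0.001, 0.171, 0.985, -0.0]
ft_force: [-0.1, 1.0, 0.5]
grip_width: 0.704
finger_force: 0.0
```

```bash
python3 -c "
from h import *
go([.4468,.2543,.12],1.592)"
```

```text
shift [-0.0024  0.0004  0.1915] yaw -0.364 pos [0.4447 0.2549 0.3115] head 1.228 F [-0.11  1.01  0.49] g 0.704 0.0 t 10.62
```

Call:
play_rows(
  xyz=[
    [-0.0024,0.0004,0.03],
    [-0.0024,0.0004,0.06],
    [-0.0024,0.0004,0.09],
    [-0.0024,0.0004,0.11],
    [-0.0024,0.0004,0.13],
    [-0.0024,0.0004,0.13],
    [-0.0024,0.0004,0.13],
  ],
  yaw=[-0.12,-0.24,-0.36,-0.364,-0.364,-0.364,-0.364],
)

```text
time: 11.2
tool_pos: [0.4476, 0.2529, 0.1823]
tcp_rot: [-0.002, -0.008, 1.0, -0.001]
ft_force: [-0.1, 0.3, 1.4]
grip_width: 0.7
finger_force: 0.0
```

```bash
python3 - <<'E'
from h import *
s=snap('wrist','w6')
g=cv2.cvtColor(s['image'],cv2.COLOR_BGR2HSV)
u,v=proj(s,[.4468,.2543,.07]);print(u,v)
im=s['image'].copy();cv2.circle(im,(int(u),int(v)),4,(0,0,255),-1);cv2.imwrite('pics/w6.png',im)
go([.4468,.2543,.037],1.592)
E
```

```text
317.87668757374985 234.78441675822324
shift [0.0017 0.0011 0.1465] yaw -0.006 pos [0.4487 0.2533 0.1835] head 1.586 F [-0.89  0.3   0.38] g 0.7 0.0 t 11.25
```

View pics/w6.png

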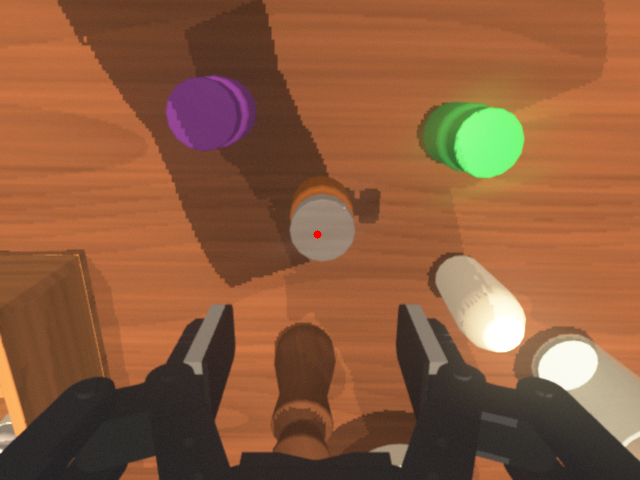

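The wrist view shows the amber jar's cap at (323,228), against a prediction of (318,235): about 4 mm towards -x and 3 mm towards +y. I descend with that correction.

Call:
play_rows(
  xyz=[
    [0.004,0.003,0.03],
    [0.004,0.003,0.06],
    [0.004,0.003,0.09],
    [0.004,0.003,0.115],
    [0.004,0.003,0.13],
    [0.004,0.003,0.14],
    [0.004,0.003,0.146],
    [0.004,0.003,0.146],
  ],
  yaw=[0,0,0,0,0,0,0,0],
)

```text
time: 11.92
tool_pos: [0.4453, 0.2564, 0.0375]
tcp_rot: [0.0, -0.008, 1.0, 0.0]
ft_force: [0.5, -0.1, 0.6]
grip_width: 0.702
finger_force: 0.0
```

Call:
play_rows(
  xyz=[
    [0,0,0],
    [0,0,0],
    [0,0,0],
    [0,0,0],
    [0,0,0],
  ],
  yaw=[0,0,0,0,0],
  claw=255,
  squeeze=25,
)

```text
time: 12.33
tool_pos: [0.446, 0.2568, 0.0389]
tcp_rot: [0.001, -0.008, 1.0, 0.0]
ft_force: [-1.7, -0.8, 8.2]
grip_width: 0.497
finger_force: 25.4
```

```bash
python3 -c "
from h import *
print(cw([-.05,0,.009]));go(list(cw([-.05,0,.2])),1.592)"
```

```text
[ 0.5416121  -0.05839991  0.009     ]
shift [-0.0911 -0.3165 -0.1612] yaw -0.006 pos [0.446  0.2568 0.0389] head 1.586 F [-1.72 -0.78  8.24] g 0.497 25.4 t 12.33
```

Call:
play_rows(
  xyz=[
    [0,0,-0.01],
    [0,0,-0.04],
    [0,0,-0.075],
    [0,-0.01,-0.11],
    [-0.01,-0.035,-0.14],
    [-0.02,-0.07,-0.15],
    [-0.03,-0.105,-0.15],
    [-0.041,-0.142,-0.15],
    [-0.052,-0.179,-0.15],
    [-0.062,-0.215,-0.15],
  ],
  yaw=[0,0,0,0,0,0,0,0,0,0],
)

```text
time: 13.17
tool_pos: [0.5107, 0.0404, 0.1888]
tcp_rot: [0.001, -0.008, 1.0, -0.0]
ft_force: [0.6, 0.1, -1.7]
grip_width: 0.5
finger_force: 26.2
```

Call:
play_rows(
  xyz=[
    [-0.01,-0.034,0],
    [-0.02,-0.066,0],
    [-0.028,-0.09,0],
    [-0.031,-0.1015,0],
    [-0.031,-0.1015,0],
    [-0.031,-0.1015,0],
  ],
  yaw=[0,0,0,0,0,0],
)

```text
time: 13.67
tool_pos: [0.5426, -0.0585, 0.1879]
tcp_rot: [-0.0, -0.007, 1.0, 0.0]
ft_force: [-1.1, 0.2, -0.7]
grip_width: 0.499
finger_force: 26.2
```

```bash
python3 -c "
from h import *
snap('top','t7');snap('scene','s7')
go(list(cw([-.048,0,.05])),1.592)"
```

```text
shift [-0.0013 -0.001   0.1378] yaw -0.005 pos [ 0.5423 -0.0575  0.1878] head 1.587 F [ 0.19  0.23 -1.49] g 0.501 26.2 t 13.77
```

Call:
play_rows(
  xyz=[
    [-0.001,0,0.025],
    [-0.001,0,0.05],
    [-0.001,0,0.075],
    [-0.001,0,0.098],
    [-0.001,0,0.115],
    [-0.001,0,0.127],
    [-0.001,0,0.134],
    [-0.001,0,0.137],
    [-0.001,0,0.137],
  ],
  yaw=[0,0,0,0,0,0,0,0,0],
)

```text
time: 14.52
tool_pos: [0.5436, -0.0579, 0.0504]
tcp_rot: [-0.0, -0.008, 1.0, 0.0]
ft_force: [0.2, 0.5, -1.4]
grip_width: 0.495
finger_force: 26.2
```

Call:
play_rows(
  xyz=[
    [0,0,0.001],
    [0,0,0.002],
    [0,0,0.0025],
    [0,0,0.0025],
  ],
  yaw=[0,0,0,0],
)

```text
time: 14.85
tool_pos: [0.5442, -0.0588, 0.0484]
tcp_rot: [0.0, -0.008, 1.0, -0.0]
ft_force: [0.0, 0.3, -1.8]
grip_width: 0.496
finger_force: 26.2
```

Call:
play_rows(
  xyz=[
    [0,0,0.0004],
    [0,0,0.0008],
    [0,0,0.0012],
    [0,0,0.0012],
  ],
  yaw=[0,0,0,0],
)

```text
time: 15.18
tool_pos: [0.5442, -0.0588, 0.0479]
tcp_rot: [0.0, -0.008, 1.0, -0.0]
ft_force: [-2.9, 0.7, 11.3]
grip_width: 0.496
finger_force: 27.2
```

Call:
play_rows(
  xyz=[
    [0,0,-0.0008],
    [0,0,-0.0008],
    [0,0,-0.0008],
  ],
  yaw=[0,0,0],
)

```text
time: 15.43
tool_pos: [0.5441, -0.0588, 0.0479]
tcp_rot: [0.0, -0.008, 1.0, -0.0]
ft_force: [-1.4, 0.2, 3.9]
grip_width: 0.499
finger_force: 26.7
```

Call:
play_rows(
  xyz=[
    [0,0,0],
    [0,0,0],
    [0,0,0],
    [0,0,0],
    [0,0,-0.01],
    [0,0,-0.03],
    [0,0,-0.06],
    [0,0,-0.1],
    [0,0,-0.14],
    [0,0,-0.14],
  ],
  yaw=[0,0,0,0,0,0,0,0,0,0],
  claw=76,
)

```text
time: 16.27
tool_pos: [0.5475, -0.0595, 0.1958]
tcp_rot: [0.005, -0.008, 1.0, -0.001]
ft_force: [1.1, 0.9, -0.4]
grip_width: 0.706
finger_force: 0.0
```

```bash
python3 - <<'E'
from h import *
# knee bar in locked state from s5/t5: ball & root by two rays
s=load('s5')
e,_=ray(s,0,0)
c,sn=np.cos(yaw),np.sin(yaw)
def onplane(u,v,yc):
    e,d=ray(s,u,v); ec=wc(e); dc=np.array([c*d[0]+sn*d[1],-sn*d[0]+c*d[1],d[2]]); return (ec+dc*(yc-ec[1])/dc[1]).round(4)
print('ball',onplane(188,383,-.219),'root',onplane(228,347,-.147),'pivot',onplane(227,300,-.147),'foot',onplane(208,374,-.150))
th=1.22; print('pivot expected',.1-.12*np.cos(th),.1+.12*np.sin(th))
go(cw([-.05,0,.26]),.022)
E
```

```text
ball [ 0.0538 -0.219   0.1206] root [ 0.0599 -0.147   0.1289] pivot [ 0.0678 -0.147   0.2208] foot [ 0.0147 -0.15    0.0448]
pivot expected 0.05876251044207436 0.21269192275828813
shift [ 0.0052  0.001  -0.0643] yaw 1.564 pos [ 0.5475 -0.0595  0.1958] head 1.586 F [ 1.12  0.86 -0.38] g 0.706 0.0 t 16.27
```

Call:
play_rows(
  xyz=[
    [0.004,-0.01,-0.02],
    [0.006,-0.03,-0.04],
    [0.008,-0.055,-0.05],
    [0.01,-0.08,-0.05],
    [0.01,-0.105,-0.05],
    [0.01,-0.13,-0.05],
    [0.01,-0.155,-0.05],
    [0.01,-0.18,-0.05],
    [0.01,-0.195,-0.05],
    [0.01,-0.2,-0.05],
  ],
  yaw=[0.12,0.24,0.36,0.48,0.6,0.72,0.84,0.96,1.08,1.2],
  claw=135,
)

```text
time: 17.1
tool_pos: [0.5367, -0.2613, 0.2381]
tcp_rot: [0.0, 0.562, 0.827, -0.0]
ft_force: [-1.1, 0.8, -0.3]
grip_width: 0.472
finger_force: 0.0
```

```bash
python3 - <<'E'
from h import *
go(cw([.051,-.198,.22]),.022)
t=snap('top','t8'); print('pred jar cap px',proj(t,cw([-.05,0,.079])))
hsv=cv2.cvtColor(t['image'],cv2.COLOR_BGR2HSV); u,v=map(int,proj(t,cw([-.05,0,.079])))
m=cv2.inRange(hsv,(0,0,90),(180,70,255))[v-25:v+25,u-25:u+25]
n,l,st,ce=cv2.connectedComponentsWithStats(m)
for i in range(1,n):
    if st[i,4]>60: print(st[i],ce[i]+[u-25,v-25],wc(plane(t,*(ce[i]+[u-25,v-25]),.079)).round(4))
E
```

```text
shift [-0.034   0.1051  0.0181] yaw 0.356 pos [ 0.5367 -0.2613  0.2381] head 0.378 F [-1.1   0.79 -0.29] g 0.472 0.0 t 17.1
pred jar cap px (np.float64(403.50544589091004), np.float64(262.00800237022327))
[ 15  14  22  21 361] [403.76731302 260.68698061] [-0.0476 -0.0006  0.079 ]
```

Call:
play_rows(
  xyz=[
    [0,0,0],
    [-0.006,0.02,0],
    [-0.015,0.045,0],
    [-0.024,0.07,0],
    [-0.031,0.095,0],
    [-0.034,0.105,0.01],
    [-0.034,0.105,0.018],
    [-0.034,0.105,0.018],
    [-0.034,0.105,0.018],
  ],
  yaw=[0.12,0.24,0.356,0.356,0.356,0.356,0.356,0.356,0.356],
)

```text
time: 17.9
tool_pos: [0.6454, -0.2504, 0.2188]
tcp_rot: [-0.001, 0.696, 0.718, -0.0]
ft_force: [0.1, -0.0, 0.4]
grip_width: 0.469
finger_force: 0.0
```

```bash
python3 - <<'E'
from h import *
s=snap('wrist','w9'); im=s['image'].copy()
for y in(-.198,-.144,-.219):
    u,v=proj(s,cw([.051,y,.1176])); print(u,v); cv2.circle(im,(int(u),int(v)),3,(0,0,255),-1)
cv2.imwrite('pics/w9.png',im)
go(cw([.051,-.198,.1096]),.022)
E
```

```text
319.03865511273347 246.3947242414513
320.3264383176834 152.86092733297232
318.58471722863186 279.3649739678081
shift [-0.0034  0.0013  0.11  ] yaw 0.008 pos [ 0.6457 -0.2508  0.2196] head 0.03 F [ 0.32 -0.09  0.16] g 0.471 0.0 t 17.95
```

View pics/w9.png

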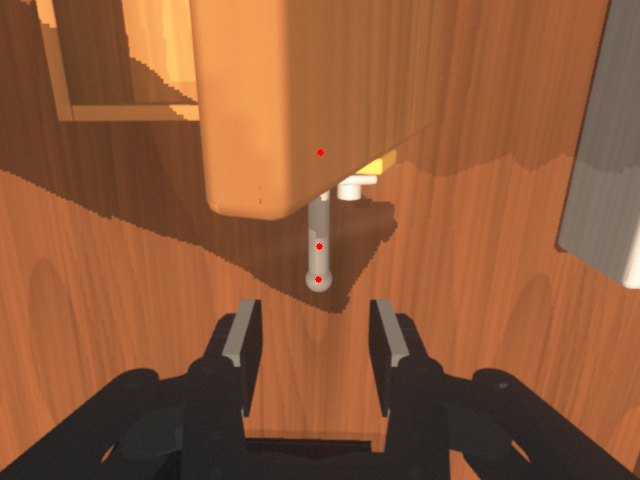

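The wrist view shows the bar at column 319 and the ball at (319,279), right on the predicted points. I descend and grip.

Call:
play_rows(
  xyz=[
    [-0.003,0.001,0.02],
    [-0.003,0.001,0.04],
    [-0.003,0.001,0.06],
    [-0.003,0.001,0.078],
    [-0.003,0.001,0.093],
    [-0.003,0.001,0.103],
    [-0.003,0.001,0.109],
    [-0.003,0.001,0.109],
  ],
  yaw=[0.008,0.008,0.008,0.008,0.008,0.008,0.008,0.008],
)

```text
time: 18.62
tool_pos: [0.6472, -0.2538, 0.1101]
tcp_rot: [-0.001, 0.699, 0.715, -0.0]
ft_force: [-0.0, 0.0, 0.1]
grip_width: 0.472
finger_force: 0.0
```

Call:
play_rows(
  xyz=[
    [0,0,0],
    [0,0,0],
    [0,0,0],
    [0,0,0],
    [0,0,0],
  ],
  yaw=[0,0,0,0,0],
  claw=255,
  squeeze=25,
)

```text
time: 19.03
tool_pos: [0.6481, -0.2542, 0.1116]
tcp_rot: [0.0, 0.699, 0.715, -0.0]
ft_force: [-4.0, 0.0, 6.7]
grip_width: 0.128
finger_force: 24.5
```

```bash
cat >> h.py <<'E'
def knee():
    from bench import r
    o=r.get_obs(); g=wc(o['tool_pos']+[0,0,.008]); d=g-np.array([.003,0,.03]); a=np.arctan2(d[2],d[0]);F=o['ft_force']
    print('g',g.round(4),'rad',np.hypot(d[0],d[2]).round(4),'ang',round(a,3),'F',F.round(1),'radial out',round(F[0]*np.cos(a)+F[2]*np.sin(a),1),'tang fwd',round(-F[0]*np.sin(a)+F[2]*np.cos(a),1))
E
python3 - <<'E'
from h import *
knee()
# lid angle vs knee angle (L1=.1,L2=.0953)
from scipy.optimize import brentq
for th in np.arange(1.219,-.01,-.1):
    P=np.array([.1-.12*np.cos(th),.1+.12*np.sin(th)])-[.003,.03]; d=np.hypot(*P); b=np.arccos((.01+d*d-.0953**2)/(.2*d)); a=np.arctan2(P[1],P[0])+b; print(round(th,2),round(a,3),(.003+.1*np.cos(a)).round(4),(.03+.1*np.sin(a)).round(4))
E
```

```text
g [ 0.0522 -0.1981  0.1196] rad 0.1022 ang 1.069 F [-4.   0.   6.7] radial out 4.0 tang fwd 6.7
1.22 1.482 0.0119 0.1296
1.12 1.666 -0.0065 0.1295
1.02 1.818 -0.0214 0.127
0.92 1.955 -0.0344 0.1227
0.82 2.084 -0.0461 0.1171
0.72 2.207 -0.0564 0.1104
0.62 2.327 -0.0656 0.1027
0.52 2.444 -0.0736 0.0942
0.42 2.558 -0.0805 0.0851
0.32 2.671 -0.0861 0.0754
0.22 2.781 -0.0906 0.0653
0.12 2.889 -0.0938 0.055
0.02 2.994 -0.0959 0.0447
```

Call:
play_rows(
  xyz=[
    [0,-0.001,-0.0012],
    [0,-0.0022,-0.0018],
    [0,-0.0045,-0.0029],
    [0,-0.0068,-0.004],
    [0,-0.0091,-0.005],
    [0,-0.0091,-0.005],
  ],
  yaw=[0,0,0,0,0,0],
)

```text
time: 19.53
tool_pos: [0.6394, -0.2545, 0.1164]
tcp_rot: [0.001, 0.699, 0.715, 0.0]
ft_force: [3.7, -3.5, -1.0]
grip_width: 0.127
finger_force: 24.6
```

```bash
python3 -c "
from h import *
knee()"
```

```text
g [ 0.0435 -0.1983  0.1244] rad 0.1027 ang 1.166 F [ 3.7 -3.5 -1. ] radial out 0.5 tang fwd -3.7
```

Call:
play_rows(
  xyz=[
    [0,-0.0023,-0.0009],
    [0,-0.0046,-0.0018],
    [0,-0.007,-0.0026],
    [0,-0.0094,-0.0034],
    [0,-0.0118,-0.0041],
    [0,-0.0142,-0.0048],
    [0,-0.0166,-0.0054],
    [0,-0.0191,-0.0059],
    [0,-0.0191,-0.0059],
  ],
  yaw=[0,0,0,0,0,0,0,0,0],
)

```text
time: 20.28
tool_pos: [0.6209, -0.2551, 0.1231]
tcp_rot: [0.002, 0.699, 0.715, 0.001]
ft_force: [3.5, -4.3, 5.8]
grip_width: 0.127
finger_force: 25.1
```

```bash
python3 -c "
from h import *
knee()"
```

```text
g [ 0.0249 -0.1984  0.1311] rad 0.1034 ang 1.357 F [ 3.5 -4.3  5.8] radial out 6.5 tang fwd -2.2
```

Call:
play_rows(
  xyz=[
    [-0.0005,-0.0024,-0.0013],
    [-0.0005,-0.0049,-0.0018],
    [-0.0005,-0.0079,-0.0022],
    [-0.0005,-0.0109,-0.0026],
    [-0.0005,-0.0139,-0.0029],
    [-0.0005,-0.0169,-0.003],
    [-0.0005,-0.0199,-0.0031],
    [-0.0005,-0.0229,-0.003],
    [-0.0005,-0.0259,-0.0029],
    [-0.0005,-0.0289,-0.0026],
  ],
  yaw=[0,0,0,0,0,0,0,0,0,0],
)

```text
time: 21.12
tool_pos: [0.5904, -0.2559, 0.1241]
tcp_rot: [0.0, 0.699, 0.715, -0.0]
ft_force: [0.6, -5.8, 5.4]
grip_width: 0.129
finger_force: 25.8
```

```bash
python3 -c "
from h import *
knee()"
```

```text
g [-0.0056 -0.1985  0.1321] rad 0.1024 ang 1.655 F [ 0.6 -5.8  5.4] radial out 5.4 tang fwd -1.1
```

Call:
play_rows(
  xyz=[
    [-0.001,-0.004,-0.0001],
    [-0.001,-0.0079,0.0005],
    [-0.001,-0.012,0.0013],
    [-0.001,-0.0159,0.0022],
    [-0.001,-0.0197,0.0033],
    [-0.001,-0.0235,0.0045],
    [-0.001,-0.0273,0.0058],
    [-0.001,-0.031,0.0074],
    [-0.001,-0.0347,0.009],
    [-0.001,-0.0383,0.0109],
  ],
  yaw=[0,0,0,0,0,0,0,0,0,0],
)

```text
time: 21.95
tool_pos: [0.5521, -0.2572, 0.1129]
tcp_rot: [-0.0, 0.699, 0.715, -0.0]
ft_force: [-1.6, -2.0, -0.7]
grip_width: 0.126
finger_force: 25.5
```

```bash
python3 -c "
from h import *
knee()"
```

```text
g [-0.0439 -0.199   0.1209] rad 0.1023 ang 2.047 F [-1.6 -2.  -0.7] radial out 0.1 tang fwd 1.7
```

Call:
play_rows(
  xyz=[
    [0,-0.0035,0.0019],
    [0,-0.0069,0.004],
    [0,-0.0102,0.0063],
    [0,-0.0135,0.0086],
    [0,-0.0166,0.0111],
    [0,-0.0196,0.0137],
    [0,-0.0226,0.0164],
    [0,-0.0254,0.0193],
    [0,-0.0281,0.0222],
    [0,-0.0307,0.0253],
  ],
  yaw=[0,0,0,0,0,0,0,0,0,0],
)

```text
time: 22.78
tool_pos: [0.5216, -0.2581, 0.0876]
tcp_rot: [-0.0, 0.699, 0.715, -0.0]
ft_force: [-2.6, -3.2, -1.8]
grip_width: 0.132
finger_force: 26.0
```

```bash
python3 -c "
from h import *
knee()"
```

```text
g [-0.0744 -0.1992  0.0956] rad 0.1014 ang 2.439 F [-2.6 -3.2 -1.8] radial out 0.8 tang fwd 3.1
```

Call:
play_rows(
  xyz=[
    [0,-0.0021,0.0027],
    [0,-0.0041,0.0054],
    [0,-0.006,0.0083],
    [0,-0.0078,0.0111],
    [0,-0.0095,0.0141],
    [0,-0.0112,0.017],
    [0,-0.0127,0.0201],
    [0,-0.0141,0.0232],
    [0,-0.0154,0.0263],
    [0,-0.0166,0.0295],
  ],
  yaw=[0,0,0,0,0,0,0,0,0,0],
)

```text
time: 23.62
tool_pos: [0.5047, -0.2586, 0.0579]
tcp_rot: [-0.0, 0.699, 0.715, -0.001]
ft_force: [-5.7, -3.6, -2.0]
grip_width: 0.131
finger_force: 26.9
```

```bash
python3 -c "
from h import *
knee()"
```

```text
g [-0.0913 -0.1993  0.0659] rad 0.1009 ang 2.778 F [-5.7 -3.6 -2. ] radial out 4.6 tang fwd 3.9
```

Call:
play_rows(
  xyz=[
    [0,-0.001,0.0019],
    [0,-0.0017,0.0038],
    [0,-0.0023,0.0057],
    [0,-0.0028,0.0076],
    [0,-0.0033,0.0095],
    [0,-0.0037,0.0115],
    [0,-0.0042,0.0135],
    [0,-0.0042,0.0135],
  ],
  yaw=[0,0,0,0,0,0,0,0],
)

```text
time: 24.28
tool_pos: [0.5003, -0.2585, 0.0441]
tcp_rot: [-0.001, 0.699, 0.715, -0.001]
ft_force: [-4.5, -4.5, -5.2]
grip_width: 0.132
finger_force: 26.9
```

```bash
python3 -c "
from h import *
knee()"
```

```text
g [-0.0957 -0.1992  0.0521] rad 0.1011 ang 2.922 F [-4.5 -4.5 -5.2] radial out 3.3 tang fwd 6.1
```

Call:
play_rows(
  xyz=[
    [0,-0.0003,0.001],
    [0,-0.0005,0.002],
    [0,-0.0007,0.003],
    [0,-0.0008,0.004],
    [0,-0.0009,0.005],
    [0,-0.0009,0.005],
  ],
  yaw=[0,0,0,0,0,0],
)

```text
time: 24.78
tool_pos: [0.4993, -0.2586, 0.0391]
tcp_rot: [-0.001, 0.699, 0.715, -0.001]
ft_force: [-5.2, -4.9, -5.2]
grip_width: 0.127
finger_force: 27.1
```

```bash
python3 -c "
from h import *
knee()"
```

```text
g [-0.0967 -0.1992  0.0471] rad 0.1011 ang 2.971 F [-5.2 -4.9 -5.2] radial out 4.2 tang fwd 6.0
```

Call:
play_rows(
  xyz=[
    [0,-0.0004,0.001],
    [0,-0.0006,0.002],
    [0,-0.0007,0.003],
    [0,-0.0007,0.003],
  ],
  yaw=[0,0,0,0],
)

```text
time: 25.12
tool_pos: [0.4992, -0.2589, 0.037]
tcp_rot: [0.0, 0.699, 0.715, -0.0]
ft_force: [-6.5, -3.9, 3.6]
grip_width: 0.126
finger_force: 27.8
```

```bash
python3 - <<'E'
from h import *
knee()
t=snap('top','t10')
d=cv2.absdiff(t['image'],load('top0')['image']).max(2)
# lid corners
hsv=cv2.cvtColor(t['image'],cv2.COLOR_BGR2HSV)
m=cv2.inRange(hsv,(5,100,125),(20,255,255)); m[:150]=0;m[:,:300]=0
m=cv2.morphologyEx(m,cv2.MORPH_OPEN,np.ones((5,5)))
c=max(cv2.findContours(m,0,2)[0],key=cv2.contourArea); print(cv2.approxPolyDP(c,8,True)[:,0].tolist(), cv2.contourArea(c))
E
```

```text
g [-0.0968 -0.1995  0.045 ] rad 0.1009 ang 2.992 F [-6.5 -3.9  3.6] radial out 7.0 tang fwd -2.6
[[477, 174], [330, 179], [335, 293], [482, 287]] 17176.5
```

The force has flipped, so the lid rests on the chest, and the lid corners match the initial shut picture. I release, rise and back off.

Call:
play_rows(
  xyz=[
    [0,-0.0004,0],
    [0,-0.0004,0],
    [0,-0.0004,0],
    [0,-0.0004,0],
    [0,-0.0004,-0.01],
    [0,-0.0004,-0.03],
    [0,-0.0004,-0.06],
    [0,-0.0004,-0.1],
    [0,-0.02,-0.14],
    [0,-0.04,-0.17],
  ],
  yaw=[0,0,0,0,0,0,0,0,0,0],
  claw=135,
)

```text
time: 26.0
tool_pos: [0.4603, -0.2595, 0.21]
tcp_rot: [0.001, 0.699, 0.715, 0.0]
ft_force: [0.1, -0.2, 0.2]
grip_width: 0.469
finger_force: 0.0
```

Call:
play_rows(
  xyz=[
    [0,-0.03,0],
    [0,-0.06,0],
    [0,-0.08,0],
    [0,-0.08,0],
    [0,-0.08,0],
  ],
  yaw=[0,0,0,0,0],
)

```text
time: 26.42
tool_pos: [0.3793, -0.2613, 0.208]
tcp_rot: [0.001, 0.7, 0.714, 0.0]
ft_force: [0.5, -0.1, -0.3]
grip_width: 0.474
finger_force: 0.0
```

```bash
python3 - <<'E'
from h import *
for n in('scene','top'):
    t=snap(n,n+'9'); d=cv2.absdiff(cv2.GaussianBlur(t['image'],(3,3),0),cv2.GaussianBlur(load(n+'0')['image'],(3,3),0)).max(2)
    k,l,st,ce=cv2.connectedComponentsWithStats((d>35).astype(np.uint8)); print(n,[(s[:5].tolist()) for s in st[1:] if s[4]>25])
hsv=cv2.cvtColor(t['image'],cv2.COLOR_BGR2HSV)
s=load('scene9'); h=cv2.cvtColor(s['image'],cv2.COLOR_BGR2HSV)
a=load('scene0')['image'];A=a[180:400,100:370];B=s['image'][180:400,100:370]
best=[(cv2.matchTemplate(s['image'],a[y:y+40,x:x+40],5)) for x,y in((180,225),(110,330),(330,240))]
for b,(x,y) in zip(best,((180,225),(110,330),(330,240))): print((x,y),cv2.minMaxLoc(b)[1::2])
E
```

```text
scene [[236, 0, 58, 41, 1284], [0, 8, 26, 10, 149], [61, 25, 46, 41, 1315], [0, 35, 58, 42, 882], [35, 57, 51, 68, 2178], [151, 85, 32, 16, 206], [8, 111, 29, 17, 163], [0, 125, 193, 270, 19605], [101, 124, 189, 57, 4527], [0, 129, 36, 10, 202], [0, 144, 46, 17, 294], [298, 181, 22, 16, 249], [107, 185, 25, 28, 283], [62, 205, 9, 9, 55]]
top [[221, 304, 24, 25, 470], [263, 309, 377, 171, 22071], [622, 361, 18, 62, 830], [78, 445, 139, 35, 2373]]
(180, 225) (0.9803596138954163, (180, 225))
(110, 330) (0.9833616614341736, (110, 330))
(330, 240) (0.9996638298034668, (330, 240))
```

```bash
python3 -c "
from bench import r
print(r.finish_job())"
```

```text
the job is handed in; nothing more can be done
None
```

The chilli jar is inside the chest, upright and within 3 mm of its place, the lid is fully shut and the other things are unmoved, handed in at about 26.5 s; the one blemish is that raising the lid peaked at about 13.5 N at the handle, just over the 12 N limit, before I eased back, with no sign that the foot slipped.

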